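# Feel out the back-door hinge of a rangefinder

## Task

The rangefinder camera in the vise has its back door hanging ajar. Swing the door further open until you feel its hinge start to bind, holding it there for a moment but not forcing it past, then swing the door gently back until it is fully shut flush against the body, and take your hand off. Leave the other things on the table alone.

Things in the scene. Friction and masses are not known exactly. Their poses are not given: they have to be found in the camera images.
- vise: Grey cast-iron bench vise, bolted down; origin under its centre, on the table. Foot 160 (x) by 110 (y) mm; the two jaws, 76 mm wide along y, top out 100 mm above the table; the screw and cross handle reach 118 mm out to -x, below 75 mm height.
- camera: Chrome and black rangefinder body held upright in the vise, 34 (x) by 138 (y) by 80 mm, same axes as the vise; origin under its centre, 82 mm above the table (top plate at 162, knobs to 170 mm). Its back, with the door, looks to -x, its round lens mount to +x. It does not move.
- door_hinge (a point): Top end of the back door's upright hinge pin, at the camera's +y end: in the camera's axes x -20.5, y +62 mm; 157 mm above the table. It does not move. The door carried by it is a flat chrome plate, black outside, 52 mm high (105 to 157 mm above the table), about 6 mm thick. Nothing stands above it.
- door_edge (a point): Middle of the door's free upright edge, 124 mm from the hinge pin, 131 mm above the table; swings with the door. The inner face lies 2 mm to the camera's side of the line from pin to this point, the outer face 4 to 5 mm to the other side. Fingers can reach from above into the gap between door and camera, or beside the door, to 110 mm above the table, clear of the jaws.
- door (a joint): Opening angle (rad). 0: shut, flush, against a rigid stop; the door runs from the pin to the camera's -y. Grows as the free edge swings out to -x (clockwise from above). Starts at 0.7 to 1.0, stays where left, drags with 0.6 to 0.8 N at 0.1 m from the pin. From a hidden angle between 1.1 and 2.25, new each time and only felt, it binds: springs back with about 25 N m per rad (2.5 N per mm at 0.1 m).
- stay: Small check pin under the foot of the hinge pin, fixed to the camera, 92 mm above the table; it hides the catch that makes the hinge bind. Its contact force is the binding torque divided by 30 mm (3.3 N per newton of push at 0.1 m from the pin). Its pose says nothing of the angle where binding begins.
- light_meter: Bystander: black light meter lying flat, 58 x 85 x 32 mm; origin under its centre.
- lens_cap_a: Bystander: brass lens cap, 50 mm across, 10 mm high; origin under its centre.
- lens_cap_b: Bystander: the second brass lens cap, 50 mm across, 10 mm high; origin under its centre.
- lens_hood: Bystander: ribbed aluminium lens hood, 62 mm across its mouth, 34 mm high; origin under its centre.
- film_canister: Bystander: upright plastic film canister, 34 mm across, 50 mm high; origin under its centre.
- spare_lens: Bystander: black lens standing upright, 58 mm across, 53 mm high; origin under its centre.
- screwdriver: Bystander: screwdriver lying flat, 160 mm long, origin under its middle.
There are look-alikes about, which are no part of the job. What is meant by the vise is not purple, and is the smaller of those in its own colour.

How it is judged:
On the way, in this order (a step that is already met when the one before it is completed fails the run):
1. the door is swung open until its hinge binds (at least about 2 N of binding felt at 0.1 m from the pin, 0.2 N m, for 0.1 s) (contact force between stay and anything else above 6.5 N), for 0.1 s.
2. the door is swung back fully shut (below 0.04 rad) (value of joint door below 0.04 rad), for 0.2 s.
At the end, for the whole second after the job is handed in: The back door is fully shut, within 0.04 rad (5 mm at its free edge) of flush, and at rest (value of joint door below 0.04 rad and velocity of joint door between -0.05 and 0.05 rad/s); the robot touches nothing.
It fails at once if the hinge is forced: binding torque above 1.2 N m (12 N of push at 0.1 m from the pin) (contact force between stay and anything else above 40 N).
It fails at once if the door is slammed: closing faster than 3 rad/s (velocity of joint door below -3 rad/s).
It fails at once if another thing on the table is moved by more than 20 mm (distance of any of light_meter, lens_cap_a, lens_cap_b, lens_hood, film_canister, spare_lens, screwdriver from where it was at the start of the episode above 0.02 m).
It also fails if it takes over 72 s, if anything falls off the work surface, if the arm or the gripper's body presses on something with over 40 N, if the wrist force passes 120 N, or if a joint passes its speed limit or range.

## Robot

A 7-joint arm with a two-finger parallel gripper is mounted at the origin on the work surface. World frame = base frame: x ahead of the robot, y to its left, z up, the work surface at z = 0. Lengths are in m, angles in rad, forces in N, time in s.
With the tool pointing down it reaches from about 0.425 to 0.975 m from the base axis. Payload 16.7 kg.
Tool frame: the origin (TCP) lies between the finger pads; the fingertips stand 11 mm ahead of it and the grasp point (between the pads) lies 8 mm behind it; z points along the fingers, y is the line along which they close (so a half turn about z gives the same grasp; the last joint's range is limited). The gripper opens to 85 mm and grips with 20 to 120 N. Pads are 22 mm wide; open, the fingers measure 114 mm over their backs; the gripper's body (76 mm by 85 mm) begins 54 mm behind the grasp point. The pads swing forward as they close: fully open they stand 13 mm farther back than shut.
Start: joints at [1.052, 0.426, 0.074, 1.606, -0.034, 1.111, -0.067], TCP at [0.244, -0.629, 0.242] pointing down, gripper open.
Joint ranges: [-2.85, 2.85], [-0.5, 2.14], [-1.23, 1.37], [0.21, 2.46], [-1.02, 4.16], [0.16, 2.05], [-2.73, 2.73]. Speed limits (rad/s): [1.89, 1.89, 2.39, 2.39, 3.01, 3.01, 3.01].

## Interface

Orientations are given as a unit quaternion [w, x, y, z].
In Python, from rig import * gives the robot as it stands. The module is installed in compiled form; this text tells all that it offers.
- The arm moves only by the tool step_arm, never from a script. Its argument "steps" is a list of rows, each an object with "translation": the shift along the tool's x, y, z in m, a list of three; "roll": the turn about the tool's z in degrees. A call has 1 to 12 rows; each row is the pose to reach, as a shift and turn from the pose commanded when the call began, along the tool's axes at that moment; what a row does not reach only later rows make up. A row lasts 1/8 s, in which the tool goes at most 62.5 mm and 10.7 degrees, less where a joint would pass 70% of its speed; a pose out of reach is approached as far as the arm can. A call with a gripper value outside its range is refused whole. "jaw" is the opening, from 0 (shut) to 1 (fully open), set as the call begins (left out, the last holds). The fingers move at their own pace and stop on an object; the grip force is fixed at half the most. Time passes only in rows, so rows that repeat a pose let the fingers close. It gives the time, the measured TCP pose, the force, the opening and the grip force at its end, in the units of the state.
- state(): the state, without advancing time (a new reading comes with each control period).
- grab_frame(name): name is "scene" or "top" or "wrist"; returns the picture (420x560x3 uint8, red, green, blue); there is no depth.
- camera_params(name): a dict with "camera_matrix" (3x3 intrinsics, pixels), "dist_coeffs" ([k1, k2, p1, p2, k3] as OpenCV has them; the pictures are not rectified), "pose" (4x4, takes a point from camera to world coordinates); the wrist camera has in their place "tool_from_camera" (4x4, takes a point from camera to tool coordinates, whose origin is the TCP and whose axes are the flange's). Camera axes: x right, y up, looking along -z (the intrinsics and any distortion apply to the point x, -y, -z); pixel columns grow to the right and rows downward; lengths in m; the calibration is good to about 2 mm. A picture is of the moment at which its call begins: read the wrist's pose just before it. camera_params takes no time and is no camera call.
- close_job(): hands the job in; it is judged then, once.
The state is a dict: "time_s": time; "q": joint angles; "qd": joint speeds; "joint_torque": joint torques, N m; "tcp_pos": TCP position; "ee_rot": TCP orientation; "contact_force": force on the tool from outside, world axes, zero at the start; "torque": the same for the moment, N m; "width": opening from 0.0 (shut) to 1.0 (fully open); "grasp_force": force on a finger pad.
Only numpy, scipy, OpenCV 4.12 (cv2) and the standard library are available. Lean on these libraries where they do the work, as an engineer would, in place of code of your own. Each camera call takes 0.05 s, during which the arm holds its last target. There are 200 camera calls.

## Working session

There is one attempt and no reset: what is moved stays moved. The work goes in short steps, Python scripts to look and compute and a tool call to move; the robot and the scene stay as the last step left them, time stands still between calls to the robot, and variables do not carry over. Pictures are saved under pics/ and viewed, at most 10 in all, crops included, and the job is handed in when it is done.

Besides the shell and the picture viewer there is one more tool, called after "Call:" as name(argument=value, ...) on one line, values as JSON. step_arm: Moves the arm, as the interface text tells. Its arguments: {"type":"object","properties":{"steps":{"type":"array","items":{"type":"object","properties":{"translation":{"type":"array","items":{"type":"number"}},"roll":{"type":"number"}}}},"jaw":{"type":"number"}},"required":["steps"]}

```bash
mkdir -p pics; python3 - <<'E'
from rig import *
import cv2,numpy as np
s=state();print(s)
for n in("scene","top"):
    im=grab_frame(n);cv2.imwrite(f"pics/{n}.png",np.array(im)[:,:,::-1])
    p=camera_params(n);print(n,np.round(p["camera_matrix"],1),p["dist_coeffs"],np.round(p["pose"],3))
E
```

```text
{'time_s': 0.0, 'q': array([ 1.05148278,  0.42672674,  0.07384163,  1.60661814, -0.03410183,
        1.11076662, -0.06713309]), 'qd': array([ 8.74848190e-05, -5.06739074e-04, -2.89974318e-04, -2.22744895e-04,
        1.39594886e-03, -1.93801271e-04,  8.59328570e-04]), 'joint_torque': array([-3.33485068e-04, -9.49836659e+01,  3.75970557e+00, -4.63509071e+01,
        1.89850491e-02,  1.04465877e-02,  6.20263734e-07]), 'tcp_pos': array([ 0.24381237, -0.62901157,  0.2416089 ]), 'ee_rot': array([-6.09566894e-04,  9.82958482e-01,  1.83826617e-01, -1.58621109e-04]), 'contact_force': array([ 0.46076283,  0.72756482, -0.5377005 ]), 'torque': array([ 0.01996163, -0.00722429,  0.05206215]), 'grasp_force': 0.0, 'width': 0.9986034592974983}
scene [[379.    0.  280.4]
 [  0.  379.  208.5]
 [  0.    0.    1. ]] [0.0286727 0.        0.        0.        0.       ] [[ 0.665 -0.563  0.491  1.104]
 [ 0.747  0.499 -0.439 -0.553]
 [ 0.003  0.659  0.752  1.045]
 [ 0.     0.     0.     1.   ]]
top [[420.6   0.  271. ]
 [  0.  420.6 208.4]
 [  0.    0.    1. ]] [0.02493814 0.         0.         0.         0.        ] [[-0.007  0.993 -0.117  0.393]
 [-1.    -0.007 -0.002 -0.007]
 [-0.003  0.117  0.993  1.304]
 [ 0.     0.     0.     1.   ]]
```

View pics/scene.png

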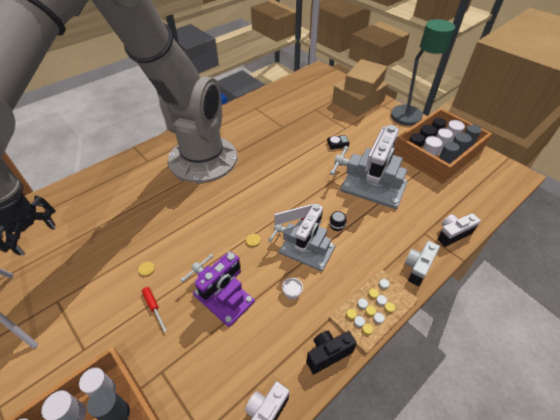

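View pics/top.png

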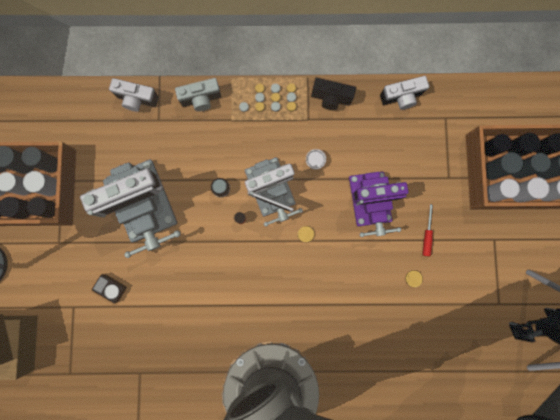

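The target is the middle grey vise (top about (270,185), scene about (305,235)), smaller than the grey one at top (135,205). I'll enlarge both views of it.

```bash
python3 - <<'E'
import cv2,numpy as np
a=cv2.imread("pics/top.png")[140:240,220:320];b=cv2.imread("pics/scene.png")[190:280,260:350]
b=cv2.copyMakeBorder(b,0,10,0,10,0)
o=[cv2.resize(i,(400*1,400),interpolation=cv2.INTER_CUBIC) for i in(a,b)]
cv2.imwrite("pics/crop.png",np.hstack(o))
E
```

```text
(no output)
```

View pics/crop.png

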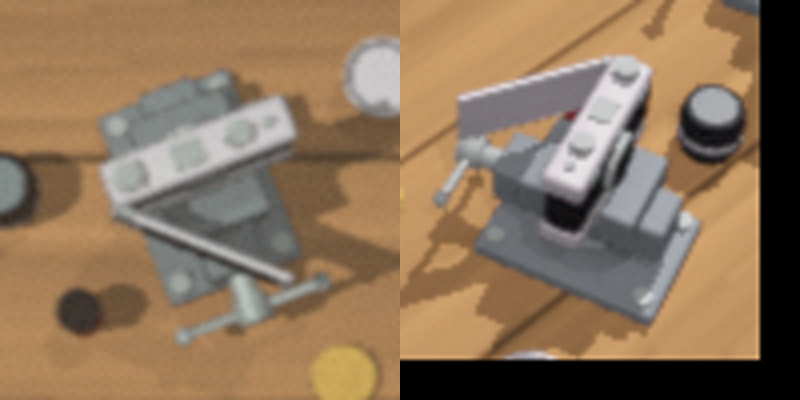

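The crop shows the top plate's corners at crop (100,168), (280,95), (298,135), (118,208). The door's top edge runs from the hinge at about (118,208) to the free end at about (291,277). In the scene half, the free edge is at (58,98)–(58,135). Next I fit the pose to these points.

```bash
cat > h.py <<'E'
from rig import *
import cv2,numpy as np
from scipy.optimize import least_squares
def proj(n,P):
    c=camera_params(n);T=np.linalg.inv(np.array(c["pose"]));p=np.c_[P,np.ones(len(P))]@T.T
    p=p[:,:3]*[1,-1,-1]
    return cv2.projectPoints(p,np.zeros(3),np.zeros(3),np.array(c["camera_matrix"]),np.array(c["dist_coeffs"]))[0][:,0]
def world(v,P):
    c,s=np.cos(v[2]),np.sin(v[2]);P=np.array(P)
    return np.c_[v[0]+c*P[:,0]-s*P[:,1],v[1]+s*P[:,0]+c*P[:,1],P[:,2]]
H=np.array([-.0205,.062])
def door(a,r,off=0): # off>0: outer side
    # shut direction -y, opening toward -x
    d=np.array([-np.sin(a),-np.cos(a)]);n=np.array([-np.cos(a),np.sin(a)])
    return H+r*d+off*n
E
cat > fit.py <<'E'
from h import *
X,Y=.017,.069
top=[(100,168),(280,95),(298,135),(118,208)];foot=[(100,118),(225,70),(300,258),(175,305)]
dt=[(291,277)]
sc=[(180,195),(145,185),(58,98),(58,135)]
def pts(v):
    e=door(v[3],.124,.001)
    a=[(X,Y,.162),(X,-Y,.162),(-X,-Y,.162),(-X,Y,.162)]
    f=[(.08,.055,.01),(.08,-.055,.01),(-.08,-.055,.01),(-.08,.055,.01)]
    return world(v,a+f+[(*e,.157)]),world(v,[(X,-Y,.162),(-X,-Y,.162),(*e,.157),(*e,.105)])
o1=np.array(top+foot+dt)/4+[220,140]-.4; o2=np.array(sc)/4+[260,190]-.4
def res(v):
    a,b=pts(v);return np.r_[(proj("top",a)-o1),(proj("scene",b)-o2)].ravel()
best=least_squares(res,[.5,.0,0.3,.85],loss="soft_l1")
print(best.x,best.cost);print(np.round(best.fun.reshape(-1,2),1))
v=best.x;w=world(v,[(*H,.157),(*door(v[3],.124),.131)]);print(w)
E
python3 fit.py
```

```text
[6.15657274e-01 6.46119020e-05 3.75497577e-01 7.61615022e-01] 8.26803936350849
[[-1.  -1.2]
 [ 0.4 -1.3]
 [ 0.5 -0.1]
 [-1.   0.1]
 [-0.9  0.2]
 [ 0.4 -0.7]
 [ 0.9 -0.8]
 [-0.7  0.6]
 [ 0.4  0.2]
 [ 0.1 -1.2]
 [-1.7 -2.9]
 [-0.5 -0.3]
 [-0.3  1.1]]
[[ 0.57384801  0.0502267   0.157     ]
 [ 0.52715028 -0.06464419  0.131     ]]
```

```bash
cat > g.py <<'E'
from h import *
from scipy.spatial.transform import Rotation as R
V=[.6157,.0,.3755]
def tgt(a,r,side,clr=0): # side -1 inner (opening push), +1 outer
    ext=.011*abs(np.cos(a))+.0145*abs(np.sin(a))+(.002 if side<0 else .0045)+clr
    return world(V,[(*door(a,r,side*ext),.0)])[0][:2]
def shift(p,s=None):
    s=s or state();q=s["ee_rot"];M=R.from_quat([q[1],q[2],q[3],q[0]]).as_matrix()
    return np.round(M.T@(np.array(p)-s["tcp_pos"])*1000,1)
E
python3 - <<'E'
from g import *
p=world(V,[(*(H+.1*np.array([-np.sin(.37),-np.cos(.37)])),.242)])[0];print(p,shift(p))
E
```

```text
[ 0.57444061 -0.0498365   0.242     ] [ 5.176e+02 -4.206e+02  1.000e-01]
```

Call:
step_arm(steps=[{"translation": [0.05,-0.035,0]},{"translation": [0.1,-0.08,0]},{"translation": [0.15,-0.12,0]},{"translation": [0.2,-0.16,0]},{"translation": [0.25,-0.2,0]},{"translation": [0.3,-0.24,0]},{"translation": [0.35,-0.28,0]},{"translation": [0.4,-0.32,0]},{"translation": [0.45,-0.36,0]},{"translation": [0.5,-0.4,0]},{"translation": [0.5175,-0.4205,0]},{"translation": [0.5175,-0.4205,0]}], jaw=0)

```text
validation failed for argument at $.st...
```

```bash
python3 - <<'E'
from g import *
s=state();im=np.array(grab_frame("wrist"))[:,:,::-1].copy()
c=camera_params("wrist");print(s["time_s"],s["tcp_pos"],s["ee_rot"],s["contact_force"],s["width"]);
q=s["ee_rot"];M=np.eye(4);M[:3,:3]=R.from_quat([q[1],q[2],q[3],q[0]]).as_matrix();M[:3,3]=s["tcp_pos"]
T=np.linalg.inv(M@np.array(c["tool_from_camera"]))
for a,col in((.76,(0,255,0)),):
  P=world(V,[(*H,.157),(*door(a,.124,-.002),.157),(*door(a,.124,.0045),.157),(.017,.069,.162),(.017,-.069,.162),(-.017,-.069,.162),(-.017,.069,.162)])
  P=np.vstack([P,[*s["tcp_pos"][:2],.125]])
  p=np.c_[P,np.ones(len(P))]@T.T;p=p[:,:3]*[1,-1,-1]
  uv=cv2.projectPoints(p,np.zeros(3),np.zeros(3),np.array(c["camera_matrix"]),np.array(c["dist_coeffs"]))[0][:,0]
  print(uv.round())
  for u in uv: 
    if abs(u).max()<2000: cv2.circle(im,tuple(int(x) for x in u),3,col,1)
cv2.imwrite("pics/w1.png",im)
E
```

```text
0.1 [ 0.24378361 -0.62904749  0.24167963] [-5.83327485e-04  9.82964229e-01  1.83795983e-01 -1.43060356e-04] [-0.02994619 -0.17272522 -1.35113475] 1.0018566492052678
[[ 33503.  33478.]
 [  5131.   5212.]
 [  4861.   4837.]
 [108876. 114514.]
 [ 63883.  91348.]
 [ 27725.  37251.]
 [ 48748.  48249.]
 [   280.    208.]]
```

View pics/w1.png

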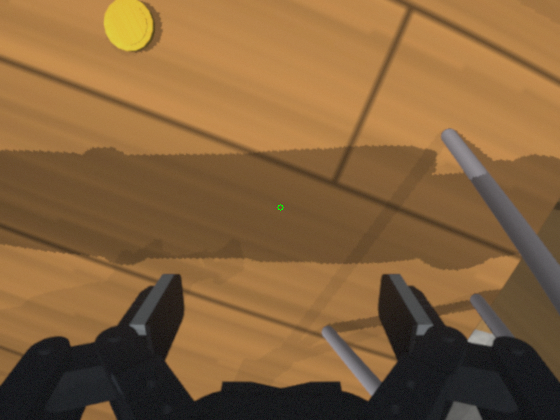

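The wrist picture still shows the start area: the call was refused and the arm hasn't moved. The missing "roll" is a likely cause, so I'll add it.

Call:
step_arm(steps=[{"translation": [0.05,-0.035,0],"roll": 0},{"translation": [0.1,-0.08,0],"roll": 0},{"translation": [0.15,-0.12,0],"roll": 0},{"translation": [0.2,-0.16,0],"roll": 0},{"translation": [0.25,-0.2,0],"roll": 0},{"translation": [0.3,-0.24,0],"roll": 0},{"translation": [0.35,-0.28,0],"roll": 0},{"translation": [0.4,-0.32,0],"roll": 0},{"translation": [0.45,-0.36,0],"roll": 0},{"translation": [0.5,-0.4,0],"roll": 0},{"translation": [0.5175,-0.4205,0],"roll": 0},{"translation": [0.5175,-0.4205,0],"roll": 0}], jaw=0)

```text
time_s: 1.65
tcp_pos: [0.5753, -0.0463, 0.242]
ee_rot: [-0.001, 0.982, 0.186, 0.0]
contact_force: [-0.0, -0.7, 0.5]
width: 0.005
grasp_force: 0.0
```

```bash
python3 - <<'E'
from g import *
s=state();im=np.array(grab_frame("wrist"))[:,:,::-1].copy()
c=camera_params("wrist");print(s["tcp_pos"])
q=s["ee_rot"];M=np.eye(4);M[:3,:3]=R.from_quat([q[1],q[2],q[3],q[0]]).as_matrix();M[:3,3]=s["tcp_pos"]
print(M[:3,:3].round(3))
T=np.linalg.inv(M@np.array(c["tool_from_camera"]))
P=world(V,[(*H,.157),(*door(.76,.124,-.002),.157),(*door(.76,.124,.0045),.157),(.017,.069,.162),(.017,-.069,.162),(-.017,-.069,.162),(-.017,.069,.162)])
P=np.vstack([P,[*s["tcp_pos"][:2],.125]])
p=np.c_[P,np.ones(len(P))]@T.T;p=p[:,:3]*[1,-1,-1]
uv=cv2.projectPoints(p,np.zeros(3),np.zeros(3),np.array(c["camera_matrix"]),np.array(c["dist_coeffs"]))[0][:,0]
print(uv.round())
for u in uv: 
    if abs(u).max()<2000: cv2.circle(im,tuple(int(x) for x in u),3,(0,255,0),1)
cv2.imwrite("pics/w2.png",im)
E
```

```text
[ 0.57531747 -0.04632202  0.2419844 ]
[[ 0.93   0.366 -0.   ]
 [ 0.366 -0.93   0.001]
 [ 0.    -0.001 -1.   ]]
[[141. 173.]
 [282. 288.]
 [275. 293.]
 [119. 114.]
 [348. 113.]
 [345. 169.]
 [126. 170.]
 [280. 208.]]
```

View pics/w2.png

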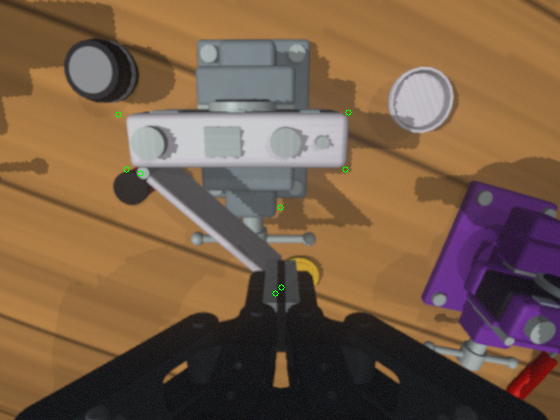

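The wrist view confirms the fit: the hinge pin is at (143,173) against (141,173) predicted, and the plate rows and door slope agree. The fingers are above the gap, so I descend.

Call:
step_arm(steps=[{"translation": [0,0,0.03],"roll": 0},{"translation": [0,0,0.06],"roll": 0},{"translation": [0,0,0.09],"roll": 0},{"translation": [0,0,0.11],"roll": 0},{"translation": [0,0,0.11],"roll": 0}])

```text
time_s: 2.33
tcp_pos: [0.5732, -0.0517, 0.1311]
ee_rot: [-0.0, 0.983, 0.183, -0.001]
contact_force: [0.0, -0.4, 0.5]
width: -0.001
grasp_force: 0.0
```

```bash
cat > go.py <<'E'
from g import *
import sys
s=state();print(s["tcp_pos"].round(4),s["contact_force"].round(2),s["time_s"])
side=int(sys.argv[1]);z=float(sys.argv[2]);r=float(sys.argv[3])
for a in map(float,sys.argv[4:]): print(a,shift([*tgt(a,r,side),z],s))
E
python3 go.py -1 .132 .1 .76 .9 1.0 1.06 1.1 1.15 1.2 1.4 1.6 1.8 2.0 2.25
```

```text
[ 0.5732 -0.0517  0.1311] [ 0.04 -0.43  0.5 ] 2.325
0.76 [-16.5  -8.1  -0.8]
0.9 [-27.9 -16.3  -0.8]
1.0 [-35.5 -23.2  -0.8]
1.06 [-39.7 -27.8  -0.8]
1.1 [-42.3 -31.1  -0.8]
1.15 [-45.5 -35.3  -0.7]
1.2 [-48.5 -39.7  -0.7]
1.4 [-57.9 -59.2  -0.7]
1.6 [-63.1 -80.1  -0.7]
1.8 [-64.4 -98.6  -0.6]
2.0 [ -62.  -117.7   -0.6]
2.25 [ -53.6 -141.2   -0.6]
```

Call:
step_arm(steps=[{"translation": [-0.008,-0.004,0],"roll": 0},{"translation": [-0.0165,-0.008,0],"roll": 0},{"translation": [-0.022,-0.012,0],"roll": 0},{"translation": [-0.028,-0.0165,0],"roll": 0},{"translation": [-0.032,-0.02,0],"roll": 0},{"translation": [-0.0355,-0.023,0],"roll": 0},{"translation": [-0.0375,-0.0255,0],"roll": 0},{"translation": [-0.0395,-0.028,0],"roll": 0},{"translation": [-0.0395,-0.028,0],"roll": 0},{"translation": [-0.0395,-0.028,0],"roll": 0}])

```text
time_s: 3.58
tcp_pos: [0.5275, -0.0384, 0.1323]
ee_rot: [-0.0, 0.983, 0.184, -0.0]
contact_force: [0.3, -0.1, -0.7]
width: -0.003
grasp_force: 0.0
```

```bash
python3 go.py -1 .132 .1 1.06 1.1 1.13 1.16 1.19 1.22 1.25 1.28 1.31 1.34
```

```text
[ 0.5275 -0.0384  0.1323] [ 0.32 -0.12 -0.74] 3.575
1.06 [-1.8  0.9  0.3]
1.1 [-4.5 -2.3  0.3]
1.13 [-6.4 -4.8  0.3]
1.16 [-8.2 -7.4  0.3]
1.19 [-10.  -10.    0.3]
1.22 [-11.7 -12.8   0.3]
1.25 [-13.3 -15.6   0.3]
1.28 [-14.8 -18.4   0.3]
1.31 [-16.3 -21.3   0.3]
1.34 [-17.6 -24.3   0.3]
```

Call:
step_arm(steps=[{"translation": [-0.002,-0.001,0],"roll": 0},{"translation": [-0.004,-0.002,0],"roll": 0},{"translation": [-0.005,-0.003,0],"roll": 0},{"translation": [-0.005,-0.003,0],"roll": 0}])

```text
time_s: 4.08
tcp_pos: [0.5217, -0.0374, 0.1323]
ee_rot: [-0.0, 0.983, 0.184, -0.0]
contact_force: [0.6, -0.7, 0.3]
width: 0.002
grasp_force: 0.0
```

Call:
step_arm(steps=[{"translation": [-0.001,-0.001,0],"roll": 0},{"translation": [-0.002,-0.002,0],"roll": 0},{"translation": [-0.002,-0.0027,0],"roll": 0},{"translation": [-0.002,-0.0027,0],"roll": 0}])

```text
time_s: 4.58
tcp_pos: [0.5189, -0.0356, 0.1323]
ee_rot: [-0.0, 0.983, 0.184, -0.0]
contact_force: [0.1, -0.1, 0.4]
width: 0.002
grasp_force: 0.1
```

Call:
step_arm(steps=[{"translation": [-0.001,-0.001,0],"roll": 0},{"translation": [-0.0015,-0.002,0],"roll": 0},{"translation": [-0.002,-0.0028,0],"roll": 0},{"translation": [-0.002,-0.0028,0],"roll": 0}])

```text
time_s: 5.08
tcp_pos: [0.516, -0.0337, 0.1323]
ee_rot: [-0.0, 0.983, 0.184, -0.0]
contact_force: [0.0, -1.2, -0.7]
width: -0.003
grasp_force: 0.1
```

Call:
step_arm(steps=[{"translation": [-0.0006,-0.001,0],"roll": 0},{"translation": [-0.0012,-0.002,0],"roll": 0},{"translation": [-0.0018,-0.003,0],"roll": 0},{"translation": [-0.0018,-0.003,0],"roll": 0}])

```text
time_s: 5.58
tcp_pos: [0.5132, -0.0315, 0.1323]
ee_rot: [-0.0, 0.983, 0.184, -0.0]
contact_force: [0.2, -0.8, 0.4]
width: 0.002
grasp_force: 0.1
```

Call:
step_arm(steps=[{"translation": [-0.0006,-0.001,0],"roll": 0},{"translation": [-0.0012,-0.002,0],"roll": 0},{"translation": [-0.0018,-0.003,0],"roll": 0},{"translation": [-0.0018,-0.003,0],"roll": 0}])

```text
time_s: 6.08
tcp_pos: [0.5105, -0.0294, 0.1323]
ee_rot: [-0.0, 0.983, 0.184, -0.0]
contact_force: [-0.0, 0.2, 0.6]
width: -0.002
grasp_force: 0.1
```

Call:
step_arm(steps=[{"translation": [-0.0005,-0.001,0],"roll": 0},{"translation": [-0.001,-0.002,0],"roll": 0},{"translation": [-0.0015,-0.003,0],"roll": 0},{"translation": [-0.0015,-0.003,0],"roll": 0}])

```text
time_s: 6.58
tcp_pos: [0.508, -0.0271, 0.1323]
ee_rot: [-0.0, 0.983, 0.184, -0.0]
contact_force: [-0.6, -0.1, 0.4]
width: 0.005
grasp_force: 0.1
```

```bash
python3 go.py -1 .132 .1 1.2 1.25 1.3 1.35 1.4 1.45 1.5 1.55
```

```text
[ 0.508  -0.0271  0.1323] [-0.58 -0.1   0.4 ] 6.575
1.2 [3.5 6.7 0.3]
1.25 [0.8 2.1 0.3]
1.3 [-1.7 -2.7  0.3]
1.35 [-3.9 -7.7  0.3]
1.4 [ -5.9 -12.8   0.3]
1.45 [ -7.6 -18.    0.3]
1.5 [ -9.  -23.4   0.3]
1.55 [-10.2 -28.9   0.3]
```

Call:
step_arm(steps=[{"translation": [-0.0005,-0.0011,0],"roll": 0},{"translation": [-0.001,-0.0022,0],"roll": 0},{"translation": [-0.0015,-0.0033,0],"roll": 0},{"translation": [-0.0015,-0.0033,0],"roll": 0}])

```text
time_s: 7.08
tcp_pos: [0.5054, -0.0246, 0.1323]
ee_rot: [-0.0, 0.983, 0.184, -0.0]
contact_force: [0.6, -0.8, -0.4]
width: -0.003
grasp_force: 0.1
```

Call:
step_arm(steps=[{"translation": [-0.0005,-0.0011,0],"roll": 0},{"translation": [-0.001,-0.0022,0],"roll": 0},{"translation": [-0.0015,-0.0033,0],"roll": 0},{"translation": [-0.0015,-0.0033,0],"roll": 0}])

```text
time_s: 7.58
tcp_pos: [0.5028, -0.022, 0.1323]
ee_rot: [-0.0, 0.983, 0.184, -0.0]
contact_force: [0.4, -0.1, 0.1]
width: -0.0
grasp_force: 0.1
```

Call:
step_arm(steps=[{"translation": [-0.0005,-0.0011,0],"roll": 0},{"translation": [-0.001,-0.0022,0],"roll": 0},{"translation": [-0.0014,-0.0035,0],"roll": 0},{"translation": [-0.0014,-0.0035,0],"roll": 0}])

```text
time_s: 8.07
tcp_pos: [0.5002, -0.0193, 0.1323]
ee_rot: [-0.0, 0.983, 0.184, -0.0]
contact_force: [0.0, 0.5, 0.2]
width: -0.0
grasp_force: 0.0
```

Call:
step_arm(steps=[{"translation": [-0.0005,-0.0011,0],"roll": 0},{"translation": [-0.001,-0.0022,0],"roll": 0},{"translation": [-0.0013,-0.0035,0],"roll": 0},{"translation": [-0.0013,-0.0035,0],"roll": 0}])

```text
time_s: 8.57
tcp_pos: [0.4978, -0.0165, 0.1324]
ee_rot: [-0.0, 0.983, 0.184, -0.0]
contact_force: [0.1, -0.7, -0.3]
width: 0.0
grasp_force: 0.0
```

Call:
step_arm(steps=[{"translation": [-0.0004,-0.0011,0],"roll": 0},{"translation": [-0.0008,-0.0022,0],"roll": 0},{"translation": [-0.0012,-0.0035,0],"roll": 0},{"translation": [-0.0012,-0.0035,0],"roll": 0}])

```text
time_s: 9.07
tcp_pos: [0.4954, -0.0136, 0.1323]
ee_rot: [-0.0, 0.983, 0.184, -0.0]
contact_force: [0.8, 0.6, 0.4]
width: 0.001
grasp_force: 0.0
```

Call:
step_arm(steps=[{"translation": [-0.0003,-0.0011,0],"roll": 0},{"translation": [-0.0006,-0.0022,0],"roll": 0},{"translation": [-0.001,-0.0035,0],"roll": 0},{"translation": [-0.001,-0.0035,0],"roll": 0}])

```text
time_s: 9.57
tcp_pos: [0.4932, -0.0107, 0.1323]
ee_rot: [-0.0, 0.983, 0.184, -0.0]
contact_force: [-0.2, -0.7, 0.4]
width: 0.001
grasp_force: 0.0
```

```bash
python3 go.py -1 .132 .1 1.4 1.45 1.5 1.55 1.6 1.65 1.7 1.75 1.8
```

```text
[ 0.4932 -0.0107  0.1323] [-0.2  -0.74  0.37] 9.575
1.4 [2.  7.8 0.3]
1.45 [0.3 2.6 0.3]
1.5 [-1.1 -2.8  0.3]
1.55 [-2.2 -8.2  0.3]
1.6 [ -3.1 -13.1   0.3]
1.65 [ -3.7 -17.7   0.3]
1.7 [ -4.1 -22.3   0.3]
1.75 [ -4.4 -26.9   0.3]
1.8 [ -4.4 -31.6   0.3]
```

Call:
step_arm(steps=[{"translation": [-0.0003,-0.0012,0],"roll": 0},{"translation": [-0.0006,-0.0024,0],"roll": 0},{"translation": [-0.0009,-0.0037,0],"roll": 0},{"translation": [-0.0009,-0.0037,0],"roll": 0}])

```text
time_s: 10.07
tcp_pos: [0.491, -0.0076, 0.1323]
ee_rot: [-0.0, 0.983, 0.184, -0.0]
contact_force: [0.4, -0.2, -0.5]
width: -0.002
grasp_force: 0.0
```

Call:
step_arm(steps=[{"translation": [-0.0003,-0.0012,0],"roll": 0},{"translation": [-0.0006,-0.0024,0],"roll": 0},{"translation": [-0.0008,-0.0037,0],"roll": 0},{"translation": [-0.0008,-0.0037,0],"roll": 0}])

```text
time_s: 10.58
tcp_pos: [0.4889, -0.0044, 0.1323]
ee_rot: [-0.0, 0.983, 0.184, -0.0]
contact_force: [0.2, 1.0, -0.2]
width: 0.0
grasp_force: 0.0
```

Call:
step_arm(steps=[{"translation": [-0.0002,-0.0012,0],"roll": 0},{"translation": [-0.0004,-0.0024,0],"roll": 0},{"translation": [-0.0006,-0.0036,0],"roll": 0},{"translation": [-0.0006,-0.0036,0],"roll": 0}])

```text
time_s: 11.08
tcp_pos: [0.4871, -0.0013, 0.1323]
ee_rot: [-0.0, 0.983, 0.184, -0.0]
contact_force: [0.4, -0.0, 0.2]
width: -0.003
grasp_force: 0.0
```

```bash
python3 - <<'E'
from h import *
im=np.array(grab_frame("top"))[:,:,::-1][150:230,230:310];b=np.array(grab_frame("wrist"))[:,:,::-1]
print(state()["contact_force"])
cv2.imwrite("pics/c3.png",np.hstack([cv2.resize(im,(400,400),interpolation=cv2.INTER_CUBIC),cv2.resize(b,(400,400))]))
E
```

```text
[ 0.12317039 -0.49615231 -0.32728391]
```

View pics/c3.png

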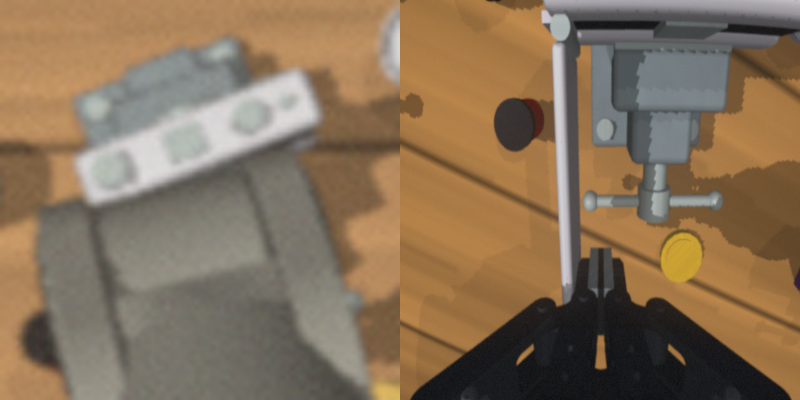

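The wrist half shows the door, columns about 555–578, standing out nearly square at around 1.55 rad with the finger against its inner face. I continue in small steps.

Call:
step_arm(steps=[{"translation": [-0.0002,-0.0011,0],"roll": 0},{"translation": [-0.0004,-0.0022,0],"roll": 0},{"translation": [-0.0006,-0.0034,0],"roll": 0},{"translation": [-0.0006,-0.0034,0],"roll": 0}])

```text
time_s: 11.68
tcp_pos: [0.4853, 0.0016, 0.1323]
ee_rot: [-0.0, 0.983, 0.184, -0.0]
contact_force: [0.1, -0.7, -0.2]
width: -0.0
grasp_force: 0.0
```

Call:
step_arm(steps=[{"translation": [-0.0001,-0.0011,0],"roll": 0},{"translation": [-0.0003,-0.0022,0],"roll": 0},{"translation": [-0.0004,-0.0034,0],"roll": 0},{"translation": [-0.0004,-0.0034,0],"roll": 0}])

```text
time_s: 12.18
tcp_pos: [0.4838, 0.0046, 0.1324]
ee_rot: [-0.0, 0.983, 0.184, 0.0]
contact_force: [0.8, -0.3, -0.5]
width: 0.001
grasp_force: 0.3
```

Call:
step_arm(steps=[{"translation": [-0.0001,-0.0011,0],"roll": 0},{"translation": [-0.0002,-0.0022,0],"roll": 0},{"translation": [-0.0003,-0.0034,0],"roll": 0},{"translation": [-0.0003,-0.0034,0],"roll": 0}])

```text
time_s: 12.68
tcp_pos: [0.4825, 0.0076, 0.1324]
ee_rot: [0.0, 0.983, 0.184, 0.0]
contact_force: [2.8, -2.8, -0.3]
width: 0.001
grasp_force: 1.8
```

Binding shows: about 3.6 N along the push direction. I add a slight push and hold.

Call:
step_arm(steps=[{"translation": [0,-0.0004,0],"roll": 0},{"translation": [0,-0.0009,0],"roll": 0},{"translation": [0,-0.0009,0],"roll": 0},{"translation": [0,-0.0009,0],"roll": 0}])

```text
time_s: 13.18
tcp_pos: [0.4822, 0.0083, 0.1324]
ee_rot: [0.0, 0.983, 0.184, 0.0]
contact_force: [4.4, -4.0, -2.0]
width: 0.001
grasp_force: 2.4
```

About 4.6 N of binding after drag. I hold a moment more, then back off and lift.

Call:
step_arm(steps=[{"translation": [0,0,0],"roll": 0},{"translation": [0,0,0],"roll": 0},{"translation": [0,0,0],"roll": 0}])

```text
time_s: 13.55
tcp_pos: [0.4823, 0.0083, 0.1325]
ee_rot: [0.0, 0.983, 0.184, 0.0]
contact_force: [5.3, -3.9, -0.2]
width: -0.006
grasp_force: 2.4
```

Call:
step_arm(steps=[{"translation": [0,0.002,0],"roll": 0},{"translation": [0,0.005,0],"roll": 0},{"translation": [0,0.01,0],"roll": 0},{"translation": [0,0.01,-0.03],"roll": 0},{"translation": [0,0.01,-0.07],"roll": 0},{"translation": [0,0.01,-0.07],"roll": 0}])

```text
time_s: 14.3
tcp_pos: [0.4869, -0.0009, 0.2048]
ee_rot: [0.0, 0.983, 0.184, 0.002]
contact_force: [-0.5, -0.3, 0.0]
width: 0.004
grasp_force: 0.0
```

```bash
sed -i 's/a in map/a in map/' go.py; echo over; python3 - <<'E'
from g import *
s=state();print(s["tcp_pos"],s["contact_force"],s["time_s"])
print("above outer",shift([*tgt(1.68,.1,1,.015),.202],s))
for a in(1.6,1.4,1.2,1.,.8,.6,.4,.3,.2,.1,.05,0,-.03): print(a,shift([*tgt(a,.1,1),.132],s))
E
```

```text
over
[ 0.48687608 -0.00087346  0.2048017 ] [-0.51460182 -0.26086073  0.02692396] 14.3
above outer [  3.7 -61.4   2.7]
1.6 [ -0.2 -37.9  72.7]
1.4 [ -2.8 -19.   72.8]
1.2 [-1.8  0.1 72.8]
1.0 [ 3.1 19.3 72.8]
0.8 [12.2 37.7 72.9]
0.6 [25.3 54.4 73. ]
0.4 [42.2 68.3 73.1]
0.3 [51.8 73.9 73.1]
0.2 [62.2 78.4 73.2]
0.1 [73.1 81.7 73.2]
0.05 [78.7 82.9 73.2]
0 [84.4 83.8 73.2]
-0.03 [87.  84.2 73.3]
```

Call:
step_arm(steps=[{"translation": [0.001,-0.02,0],"roll": 0},{"translation": [0.002,-0.045,0],"roll": 0},{"translation": [0.003,-0.064,0],"roll": 0},{"translation": [0.003,-0.064,0],"roll": 0},{"translation": [0.003,-0.064,0.03],"roll": 0},{"translation": [0.003,-0.064,0.06],"roll": 0},{"translation": [0.003,-0.064,0.07],"roll": 0},{"translation": [0.003,-0.064,0.07],"roll": 0},{"translation": [0.003,-0.064,0.07],"roll": 0}])

```text
time_s: 15.42
tcp_pos: [0.4658, 0.0599, 0.1332]
ee_rot: [0.0, 0.983, 0.184, 0.001]
contact_force: [0.4, 0.5, 0.7]
width: -0.0
grasp_force: 0.0
```

```bash
python3 go.py 1 .132 .1 1.7 1.6 1.5 1.4 1.3 1.2 1.1 1.0 .9 .8 .7 .6 .5 .4 .3 .2 .15 .1 .05 0
```

```text
[0.4658 0.0599 0.1332] [0.38 0.54 0.68] 15.425
1.7 [ 0.5 15.6  1.2]
1.6 [-2.2 26.4  1.2]
1.5 [-3.9 36.1  1.2]
1.4 [-4.8 45.3  1.2]
1.3 [-4.8 54.8  1.2]
1.2 [-3.8 64.4  1.2]
1.1 [-1.9 74.1  1.2]
1.0 [ 1.1 83.6  1.2]
0.9 [ 5.1 93.   1.2]
0.8 [ 10.1 102.1   1.2]
0.7 [ 16.2 110.7   1.2]
0.6 [ 23.3 118.8   1.2]
0.5 [ 31.3 126.1   1.3]
0.4 [ 40.2 132.6   1.3]
0.3 [ 49.8 138.2   1.3]
0.2 [ 60.2 142.7   1.3]
0.15 [ 65.6 144.5   1.3]
0.1 [ 71.1 146.    1.3]
0.05 [ 76.7 147.3   1.3]
0.0 [ 82.4 148.2   1.3]
```

Clear on the outer side. I swing it shut at about 0.8 rad/s.

Call:
step_arm(steps=[{"translation": [0,0.008,0],"roll": 0},{"translation": [-0.002,0.018,0],"roll": 0},{"translation": [-0.003,0.028,0],"roll": 0},{"translation": [-0.004,0.036,0],"roll": 0},{"translation": [-0.005,0.045,0],"roll": 0},{"translation": [-0.005,0.055,0],"roll": 0},{"translation": [-0.004,0.064,0],"roll": 0},{"translation": [-0.002,0.074,0],"roll": 0},{"translation": [0.001,0.084,0],"roll": 0},{"translation": [0.005,0.093,0],"roll": 0},{"translation": [0.01,0.102,0],"roll": 0},{"translation": [0.01,0.102,0],"roll": 0}])

```text
time_s: 16.92
tcp_pos: [0.512, -0.0321, 0.1323]
ee_rot: [-0.0, 0.983, 0.183, 0.0]
contact_force: [0.4, -0.6, 0.2]
width: 0.0
grasp_force: 0.0
```

Call:
step_arm(steps=[{"translation": [0.006,0.009,0],"roll": 0},{"translation": [0.013,0.017,0],"roll": 0},{"translation": [0.021,0.024,0],"roll": 0},{"translation": [0.03,0.031,0],"roll": 0},{"translation": [0.035,0.034,0],"roll": 0},{"translation": [0.04,0.036,0],"roll": 0},{"translation": [0.045,0.039,0],"roll": 0},{"translation": [0.05,0.041,0],"roll": 0},{"translation": [0.05,0.041,0],"roll": 0},{"translation": [0.05,0.041,0],"roll": 0}])

```text
time_s: 18.18
tcp_pos: [0.5728, -0.0518, 0.1324]
ee_rot: [0.0, 0.983, 0.184, 0.0]
contact_force: [-0.6, -0.1, -0.3]
width: -0.002
grasp_force: 0.0
```

```bash
python3 go.py 1 .132 .1 .3 .2 .15 .1 .05 0
```

```text
[ 0.5728 -0.0518  0.1324] [-0.61 -0.07 -0.26] 18.175
0.3 [-9.6 -4.5  0.4]
0.2 [ 0.8 -0.   0.4]
0.15 [6.1 1.8 0.4]
0.1 [11.6  3.3  0.4]
0.05 [17.3  4.6  0.4]
0.0 [23.   5.5  0.4]
```

Call:
step_arm(steps=[{"translation": [0.003,0.001,0],"roll": 0},{"translation": [0.006,0.002,0],"roll": 0},{"translation": [0.009,0.003,0],"roll": 0},{"translation": [0.012,0.003,0],"roll": 0},{"translation": [0.015,0.004,0],"roll": 0},{"translation": [0.018,0.004,0],"roll": 0},{"translation": [0.018,0.004,0],"roll": 0},{"translation": [0.018,0.004,0],"roll": 0}])

```text
time_s: 19.18
tcp_pos: [0.5911, -0.0489, 0.1323]
ee_rot: [-0.0, 0.983, 0.184, 0.0]
contact_force: [-0.0, 0.4, -0.1]
width: 0.004
grasp_force: 0.0
```

Call:
step_arm(steps=[{"translation": [0.001,0,0],"roll": 0},{"translation": [0.002,0,0],"roll": 0},{"translation": [0.002,0,0],"roll": 0},{"translation": [0.002,0,0],"roll": 0}])

```text
time_s: 19.68
tcp_pos: [0.593, -0.0482, 0.1323]
ee_rot: [-0.0, 0.983, 0.184, 0.0]
contact_force: [-0.2, 0.3, 0.4]
width: 0.004
grasp_force: 0.0
```

Call:
step_arm(steps=[{"translation": [0.001,0,0],"roll": 0},{"translation": [0.002,0,0],"roll": 0},{"translation": [0.002,0,0],"roll": 0}])

```text
time_s: 20.05
tcp_pos: [0.5949, -0.0475, 0.1323]
ee_rot: [-0.0, 0.983, 0.184, 0.0]
contact_force: [0.8, -0.8, 0.3]
width: -0.001
grasp_force: 0.0
```

Call:
step_arm(steps=[{"translation": [0.001,0,0],"roll": 0},{"translation": [0.002,0,0],"roll": 0},{"translation": [0.002,0,0],"roll": 0}])

```text
time_s: 20.42
tcp_pos: [0.5961, -0.0471, 0.1322]
ee_rot: [0.0, 0.983, 0.184, -0.001]
contact_force: [-4.5, -1.3, 3.4]
width: -0.004
grasp_force: 2.6
```

The stop is felt. One gentle extra press, then retreat and look.

Call:
step_arm(steps=[{"translation": [0.0005,0,0],"roll": 0},{"translation": [0.001,0,0],"roll": 0},{"translation": [0.001,0,0],"roll": 0},{"translation": [0.001,0,0],"roll": 0}])

```text
time_s: 20.92
tcp_pos: [0.5963, -0.047, 0.1322]
ee_rot: [0.0, 0.983, 0.184, -0.001]
contact_force: [-10.1, -3.0, 7.3]
width: 0.004
grasp_force: 5.3
```

Call:
step_arm(steps=[{"translation": [-0.004,0,0],"roll": 0},{"translation": [-0.015,0,0],"roll": 0},{"translation": [-0.03,0,0],"roll": 0},{"translation": [-0.04,0,0],"roll": 0},{"translation": [-0.04,0,-0.04],"roll": 0},{"translation": [-0.04,0,-0.09],"roll": 0},{"translation": [-0.04,0,-0.11],"roll": 0},{"translation": [-0.04,0,-0.11],"roll": 0},{"translation": [-0.04,0,-0.11],"roll": 0}])

```text
time_s: 22.05
tcp_pos: [0.5596, -0.0611, 0.2416]
ee_rot: [-0.0, 0.983, 0.184, -0.0]
contact_force: [-0.0, 0.0, -0.5]
width: -0.0
grasp_force: 0.0
```

```bash
python3 - <<'E'
from h import *
cv2.imwrite("pics/end.png",np.array(grab_frame("wrist"))[:,:,::-1])
E
```

```text
(no output)
```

View pics/end.png

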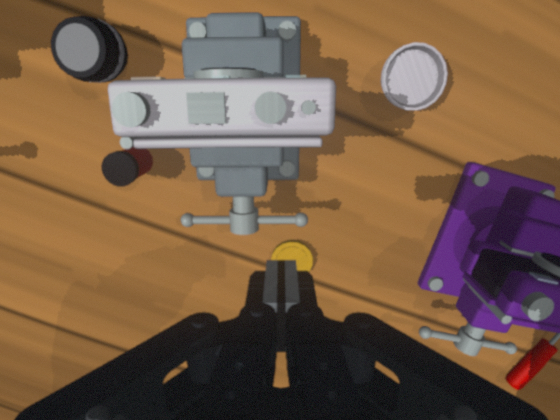

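The door's top edge runs at rows 142–144 from hinge (126,143) to (321,143), parallel to the plate edge at row 134. It is shut flush, the hand is clear, and the other things are in place.

```bash
python3 -c "
from rig import *
print(close_job())"
```

```text
the job is handed in; nothing more can be done
None
```

I swung the door open until the hinge bound at about 1.65 rad (roughly 4.6 N of binding, held briefly), then closed it gently until it was flush against the body. The hand is clear, nothing else was touched, and the job is handed in; no verdict was returned.

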